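Snap the tube head onto the vortex mixer

ROBOT

A 6-joint arm with a two-finger parallel gripper is mounted at the origin on a cart in front of the work surface, level with it; the furniture and walls round the work are solid. World frame = base frame: x ahead of the robot, y to its left, z up, the work surface at z = 0. Lengths are in m, angles in rad, forces in N, time in s.
With the tool pointing down it reaches from about 0.35 to 0.925 m from the base axis. Payload 6.4 kg.
Tool frame: the origin (TCP) lies between the finger pads; the fingertips stand 8 mm ahead of it and the grasp point (between the pads) lies 11 mm behind it; z points along the fingers, y is the direction in which the jaws open and shut (so a half turn about z gives the same grasp; the last joint's range is limited). The gripper opens to 94 mm and grips with 3 to 60 N. Pads are 16 mm wide; open, the fingers measure 119 mm over their backs; the gripper's body (75 mm by 177 mm) begins 78 mm behind the grasp point.
Start: joints at [1.055, 0.245, 1.558, -0, 1.339, -0.174], TCP at [0.218, 0.612, 0.213] pointing down, gripper open.
Joint ranges: [-3.13, 3.13], [-1.02, 2.26], [0.13, 2.54], [-0.95, 4.09], [0.21, 2.88], [-2.74, 2.74]. Speed limits (rad/s): [2.57, 2.57, 3.14, 3.14, 3.14, 3.14].

INTERFACE

Orientations are given as [roll, pitch, yaw] about the fixed x, y, z axes, in that order (R = Rz(yaw) Ry(pitch) Rx(roll)).
In Python, from bench import arm, viewer, ticket gives the robot as it stands. The module is installed in compiled form; this text tells all that it offers.
- The arm moves only by the shell command python3 -m creep 'ROWS' [OPENING] [FORCE]. ROWS is text: rows parted by semicolons, each of 6 numbers parted by spaces: the shift along the tool's x, y, z scaled (see below), then the turn, a rotation vector about the tool's x, y, z scaled (see below). In form: dx dy dz wx wy wz; .... A call has 1 to 12 rows; each row shifts and turns the commanded pose from where the row before left it, along the tool's axes as they then stand; what a row does not reach is not made up. The controller multiplies each number of a shift by 0.05 m and each number of a turn by pi/2 rad. A row lasts 1/10 s, in which the tool goes at most 50 mm and 8.59 degrees, less where a joint would pass 70% of its speed; a pose out of reach is approached as far as the arm can. A call with a number of a shift or a turn outside -1 to 1 is refused whole. A call with a gripper value outside its range is refused whole. OPENING is the closure, from 0 (fully open) to 1 (shut), set as the call begins (- or left out, the last holds). The fingers move at their own pace and stop on an object; FORCE is the grip in N (left out, the last holds). Time passes only in rows, so rows that do not move let the fingers close. It gives the time, the measured TCP pose, the force and the opening at its end, in the units of the state.
- arm.observe(): the state, without advancing time (a new reading comes with each control period).
- viewer.snapshot(name): name is "scene" or "top"; returns (picture, depth): 400x640x3 uint8, blue, green, red; 400x640 float32, m along the optical axis (not along the pixel's ray), 0 where there is no reading.
- viewer.camera_info(name): a dict with "mtx" (3x3 intrinsics, pixels), "cam_to_world" (4x4, takes a point from camera to world coordinates). Camera axes: x right, y down, z forward; pixel columns grow to the right and rows downward; lengths in m; the calibration is good to about 2 mm. A picture is of the moment at which its call begins. camera_info takes no time and is no camera call.
- ticket.close_job(): hands the job in, once; it reports no verdict.
The state is a dict: "clock": time; "qpos": joint angles; "joint_velocities": joint speeds; "joint_efforts": joint torques, N m; "position": TCP position; "tool_rot": TCP orientation; "wrist_force": force on the tool from outside, world axes, zero at the start; "moment": the same for the moment, N m; "width": finger opening in m.
Only numpy, scipy, OpenCV 4.12 (cv2) and the standard library are available. Lean on these libraries where they do the work, as an engineer would, in place of code of your own. Each camera call takes 0.05 s, during which the arm holds its last target.

TASK

Get the small white vortex mixer ready for blood tubes: take the attachment with the blue tube cup, set it upright on the mixer's square drive and press it straight down, fully home, until the drive's spring ball clicks into its dimple, then let go. Press it on, do not drop it on; leave the other attachment, the one with the flat black plate, where it stands.

Things in the scene. Friction and masses are not known exactly. Their poses are not given: they have to be found in the camera images.
- tube_head_centre (a point): Attachment to fit: upright white block, 46 x 46 mm square, flat sides to 56 mm up, round blue cup 43 mm wide on top, 80 mm high in all, 0.12 kg. Point: on its axis, 40 mm above its foot; z up, x and y square to its sides. In the foot a square socket 24 mm wide, 37 deep, parallel to the sides, mouth flared to 36 mm over the lowest 8; a dimple in each wall, so any quarter turn fits.
- drive_seat (a point): Foot of the mixer's upright steel square drive, on its axis, on the dark round plate, 54 mm above the worktop. Drive: 20 mm square, 24 mm high, then a nose tapering to 8 mm square at 34 mm. z up; x, y square to its sides, x from front (knob) to back. Mixer: fixed white box 100 x 110 x 50 mm. Home, the attachment's foot rests here, its centre 40 mm above.
- drive_ball (a joint): Spring ball in the drive's front side, 18 mm above the drive's foot. 0 = right out, 5 mm proud; grows as it is pressed in (m): 0.001 to 0.003 while the attachment slides past, near 0 again once clicked into the dimple at home. Passing it takes a push of 5 to 10 N, well above the attachment's weight, over the last 15 mm before home.
- flat_head_centre (a point): The other attachment, to be left alone: the same white 46 x 46 mm block 56 mm high, but with a flat round black plate, 68 mm across and 6 mm thick, on top. Point: on its axis, 31 mm above its foot; z up.
Not all that is in view belongs to the job. There is more than one size of the part that bears drive_seat; the job needs the larger.

How it is judged:
By the outcome, as a careful person would: the job done as asked, in the order asked, and still so for the second after the job is handed in, with the robot touching nothing.
It also fails if it takes over 38 s, if anything falls off the work surface, if the arm or the gripper's body presses on something with over 40 N, if the wrist force passes 120 N, or if a joint passes its speed limit or range.

## Working session

There is one attempt and no reset: what is moved stays moved. The work goes in short steps, Python scripts to look and compute and a shell command to move; the robot and the scene stay as the last step left them, time stands still between calls to the robot, and variables do not carry over. Pictures are saved under pics/ and viewed, and the job is handed in when it is done.

```bash
mkdir -p pics
python3 - <<'E'
from bench import arm, viewer
import cv2,numpy as np
print(arm.observe())
for n in("scene","top"):
    p,d=viewer.snapshot(n); cv2.imwrite(f"pics/{n}0.png",p); np.save(f"{n}0.npy",d); i=viewer.camera_info(n); print(n,i)
E
```

```text
{'clock': 0.0, 'qpos': array([ 1.05489959e+00,  2.45804340e-01,  1.55902005e+00, -6.13828908e-06,
        1.33868958e+00, -1.74088798e-01]), 'joint_velocities': array([-1.08207882e-03, -2.20667719e-03,  1.50309072e-03,  6.83901693e-06,
        1.50082784e-03, -3.68141690e-05]), 'joint_efforts': array([-1.31056415e-03, -4.15844357e+01, -3.14590359e+01,  6.83924812e-02,
        3.34644690e-02, -1.44428350e-04]), 'position': array([0.21756724, 0.61187952, 0.21234833]), 'tool_rot': array([-3.13969934e+00, -3.26911874e-04,  2.79978582e+00]), 'wrist_force': array([-0.3079028 ,  0.79743242, -0.44551513]), 'moment': array([ 0.02546595, -0.00838395, -0.00080016]), 'width': 0.09392768303149576}
scene {'mtx': array([[507.54517005,   0.        , 328.5653039 ],
       [  0.        , 507.54517005, 200.63433927],
       [  0.        ,   0.        ,   1.        ]]), 'cam_to_world': array([[ 0.90070633, -0.19868331,  0.38633283,  0.0490906 ],
       [-0.43403601, -0.44935321,  0.78082932, -0.9615533 ],
       [ 0.01846215, -0.87098027, -0.49097099,  0.68401216],
       [ 0.        ,  0.        ,  0.        ,  1.        ]])}
top {'mtx': array([[453.306541  ,   0.        , 321.64276972],
       [  0.        , 453.306541  , 209.83637227],
       [  0.        ,   0.        ,   1.        ]]), 'cam_to_world': array([[ 0.01454995, -0.98938487,  0.14458863,  0.40053715],
       [-0.9994797 , -0.01855403, -0.02638312,  0.02693274],
       [ 0.02878576, -0.14412953, -0.98914006,  1.04350943],
       [ 0.        ,  0.        ,  0.        ,  1.        ]])}
```

View pics/scene0.png

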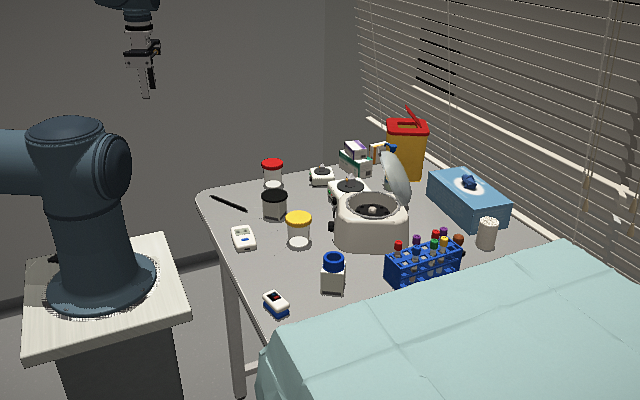

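View pics/top0.png

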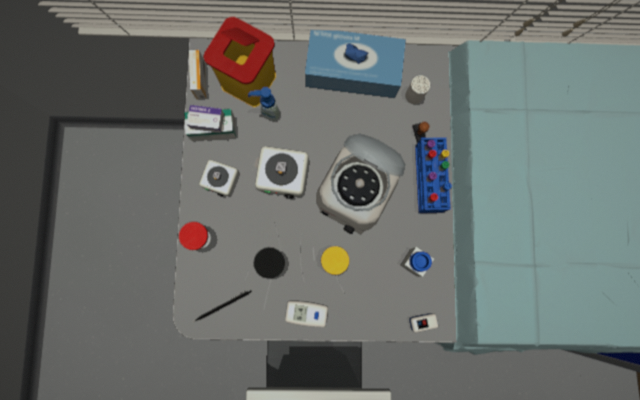

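The scene shows the blue-cup attachment at top (420,262) and scene (333,270). The larger mixer is at top (282,170) and the smaller one at (219,178). The black-plate attachment is at top (270,263). Next I'll zoom in to measure.

Run:
```python
import cv2,numpy as np
t=cv2.imread("pics/top0.png");s=cv2.imread("pics/scene0.png")
def z(im,x,y,w,h,k):return cv2.resize(im[y:y+h,x:x+w],None,fx=k,fy=k,interpolation=cv2.INTER_NEAREST)
a=z(t,245,135,75,75,5);b=z(t,385,228,75,75,5);cv2.imwrite("pics/z1.png",np.hstack([a,b]))
a=z(s,310,240,50,60,6);b=z(s,318,160,60,60,6);cv2.imwrite("pics/z2.png",np.hstack([a,b]))
```

```text
(no output)
```

View pics/z1.png

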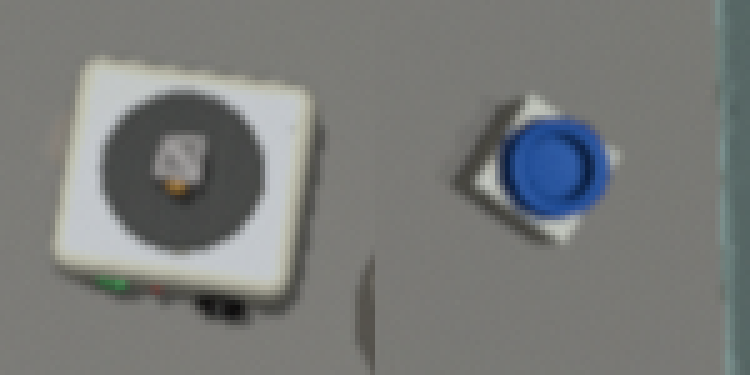

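View pics/z2.png

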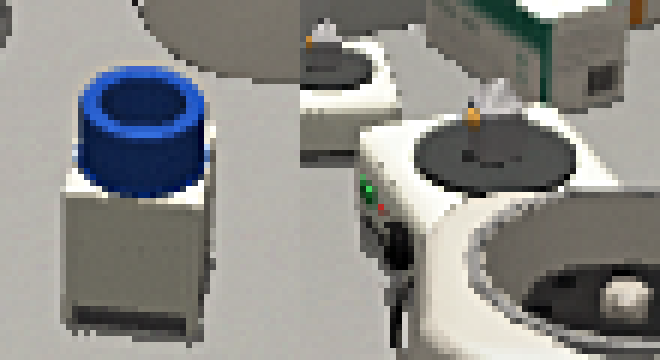

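```bash
cat > h.py <<'E'
import cv2,numpy as np
from bench import viewer
def info(n):
    i=viewer.camera_info(n); return np.array(i["mtx"]),np.array(i["cam_to_world"])
def ray(n,uv,z):
    K,T=info(n); uv=np.atleast_2d(np.asarray(uv,float))
    d=np.c_[(uv[:,0]-K[0,2])/K[0,0],(uv[:,1]-K[1,2])/K[1,1],np.ones(len(uv))]@T[:3,:3].T
    s=(z-T[2,3])/d[:,2]; return (T[:3,3]+d*s[:,None])
def cloud(n,d):
    K,T=info(n); v,u=np.mgrid[:400,:640]
    p=np.stack([(u-K[0,2])/K[0,0]*d,(v-K[1,2])/K[1,1]*d,d],-1)
    return p@T[:3,:3].T+T[:3,3]
def proj(n,P):
    K,T=info(n); c=(np.atleast_2d(P)-T[:3,3])@T[:3,:3]; q=c@K.T; return q[:,:2]/q[:,2:]
E
cat > m.py <<'E'
from h import *
t=cv2.imread("pics/top0.png");s=cv2.imread("pics/scene0.png")
dt=np.load("top0.npy");ds=np.load("scene0.npy")
def rectyaw(r):
    a=np.degrees(np.arctan2(*(r[1]-r[0])[1::-1]));return a
def big(m):
    c,_=cv2.findContours(m.astype(np.uint8),cv2.RETR_EXTERNAL,cv2.CHAIN_APPROX_NONE);return max(c,key=cv2.contourArea)
def reg(im,x0,x1,y0,y1):
    m=np.zeros(im.shape[:2],bool);m[y0:y1,x0:x1]=1;return m
def blue(im):
    i=im.astype(int);return (i[...,0]-i[...,2]>60)
cb=cloud("top",dt);cs=cloud("scene",ds)
# cup
for n,im,c,R in(("top",t,cb,(395,445,240,285)),("scene",s,cs,(318,350,245,300))):
    r=reg(im,*R)
    P=c[r&(c[...,2]>.074)&(c[...,2]<.09)]
    if len(P):
        (x,y),rad=cv2.minEnclosingCircle(P[:,:2].astype(np.float32));print(n,"cup depth",len(P),np.median(P[:,2]),P[:,:2].mean(0),(x,y),rad, (P[:,:2].min(0)+P[:,:2].max(0))/2)
    k=big(blue(im)&r); e=cv2.fitEllipse(k);print(n,"blue ellipse",e, "at z.08",ray(n,e[0],.08)[0])
    P=c[r&(c[...,2]>.052)&(c[...,2]<.060)]
    b=cv2.boxPoints(cv2.minAreaRect((P[:,:2]*1000).astype(np.float32)));print(n,"block",len(P),b.mean(0),rectyaw(b),cv2.minAreaRect((P[:,:2]*1000).astype(np.float32)))
# block white corners at z .056, top img
r=reg(t,395,445,240,285); i=t.astype(int)
w=r&((i.min(-1)>150)|blue(t)); k=big(w)[:,0]; q=cv2.minAreaRect((ray("top",k,.056)[:,:2]*1000).astype(np.float32));print("white+blue rect",q)
# mixer
r=reg(t,250,312,140,205)
w=r&(i.min(-1)>160);k=cv2.convexHull(big(w))[:,0];q=cv2.minAreaRect((ray("top",k,.05)[:,:2]*1000).astype(np.float32));print("mixer white",q,cv2.boxPoints(q))
P=cb[r&(cb[...,2]>.046)&(cb[...,2]<.06)];q=cv2.minAreaRect((P[:,:2]*1000).astype(np.float32));print("mixer depth",np.median(P[:,2]),q)
dk=reg(t,262,302,150,190)&(i.max(-1)<100);e=cv2.fitEllipse(cv2.convexHull(big(dk)));print("plate",e,ray("top",e[0],.054))
P=cb[r&(cb[...,2]>.062)];print("drive pts",len(P),P.round(4).tolist())
o=(i[...,2]-i[...,0]>60)&r;v,u=np.nonzero(o);print("ball top",u.mean(),v.mean(),len(u),ray("top",[u.mean(),v.mean()],.072))
si=s.astype(int);o=(si[...,2]-si[...,0]>60)&reg(s,340,352,170,190);v,u=np.nonzero(o);print("ball scene",u.mean(),v.mean(),len(u),ray("scene",[u.mean(),v.mean()],.072))
P=cs[reg(s,340,360,168,195)&(cs[...,2]>.06)&(cs[...,2]<.1)];print("drive scene",len(P),P.min(0),P.max(0),P.mean(0))
dk=reg(s,330,372,176,200)&(si.max(-1)<95);print("plate scene",cv2.fitEllipse(big(dk)))
E
python3 m.py
```

```text
top cup depth 186 0.08011267107865688 [ 0.43598787 -0.21274242] (0.43601295351982117, -0.21298934519290924) 0.02159874141216278 [ 0.43647239 -0.21329334]
top blue ellipse ((421.24102783203125, 261.0666198730469), (18.524547576904297, 19.39177894592285), 99.52123260498047) at z.08 [ 0.4352262  -0.21230969  0.08      ]
top block 164 [ 436.00732 -213.0726 ] -33.043236 ((436.0072937011719, -213.07260131835938), (46.626285552978516, 46.42327117919922), 56.956787109375)
scene cup depth 194 0.08001394359995184 [ 0.43087984 -0.21624441] (0.43202900886535645, -0.21478904783725739) 0.022764768451452255 [ 0.4324718  -0.21453181]
scene blue ellipse ((333.4549255371094, 256.994384765625), (12.16448974609375, 19.882183074951172), 92.51020812988281) at z.08 [ 0.43251311 -0.21439119  0.08      ]
scene block 133 [ 431.10535 -216.22061] -32.372044 ((431.1053466796875, -216.22061157226562), (46.707393646240234, 46.37764358520508), 57.62797927856445)
white+blue rect ((436.33587646484375, -221.07191467285156), (39.028865814208984, 46.5310173034668), 0.8549674153327942)
mixer white ((635.6246948242188, 92
[... 3292 characters left out ...]
33], [0.6265, 0.0873, 0.0639], [0.6262, 0.085, 0.0653], [0.4005, 0.0269, 1.0435], [0.4005, 0.0269, 1.0435], [0.4005, 0.0269, 1.0435], [0.4005, 0.0269, 1.0435], [0.4005, 0.0269, 1.0435], [0.4005, 0.0269, 1.0435], [0.4005, 0.0269, 1.0435], [0.4005, 0.0269, 1.0435], [0.4005, 0.0269, 1.0435], [0.4005, 0.0269, 1.0435], [0.4005, 0.0269, 1.0435]]
ball top 279.8 171.6 5 [[0.62535581 0.0938126  0.072     ]]
ball scene 346.5 179.0 6 [[0.62523033 0.09806864 0.072     ]]
drive scene 149 [ 0.56466818 -0.02675422  0.06056626] [0.64351995 0.10330708 0.09846116] [0.61644802 0.05785967 0.08048022]
plate scene ((350.1559753417969, 185.75299072265625), (12.175825119018555, 26.46674156188965), 90.4352798461914)
```

```bash
cat > plan.py <<'E'
import sys,numpy as np
from bench import arm
def state():
    o=arm.observe();y=o["tool_rot"][2];return np.r_[o["position"],np.degrees(y)-90],o
def plan(x,y,z,th,n,start=None):
    s=state()[0] if start is None else np.array(start,float)
    e=np.array([x,y,z,th],float); e[3]=s[3]+((e[3]-s[3]+180)%360-180)
    p=s.copy();rows=[]
    for k in range(1,n+1):
        t=s+(e-s)*k/n; d=t-p; a=np.radians(p[3]+90)
        X=np.array([np.cos(a),np.sin(a)]);Y=np.array([np.sin(a),-np.cos(a)])
        r=[d[:2]@X/.05,d[:2]@Y/.05,-d[2]/.05,0,0,-d[3]/90]
        rows.append(" ".join(f"{v:.3f}".rstrip("0").rstrip(".").replace("-0.","-.") if abs(v)>.0015 else "0" for v in r)); p=t
    print("; ".join(rows)); return e
if __name__=="__main__":
    a=list(map(float,sys.argv[1:])); print(state()[0]); plan(*a[:4],int(a[4]))
E
python3 - <<'E'
from plan import *
e=plan(.42,.2,.21,15,11); plan(.434,-.2135,.2,-33,10,e)
from h import *
import numpy as np
c=cloud("top",np.load("top0.npy"));q=c[np.load("top0.npy")>0]
for x0 in np.arange(.3,.85,.05):
    print(round(x0,2),[ (lambda s:round(float(s.max()),2) if len(s) else 0)(q[(q[:,0]>=x0)&(q[:,0]<x0+.05)&(q[:,1]>=y)&(q[:,1]<y+.05),2]) for y in np.arange(-.3,.35,.05)])
E
```

```text
-.598 -.582 0.004 0 0 0.056; -.647 -.528 0.004 0 0 0.056; -.69 -.469 0.004 0 0 0.056; -.729 -.406 0.004 0 0 0.056; -.762 -.341 0.004 0 0 0.056; -.789 -.273 0.004 0 0 0.056; -.81 -.202 0.004 0 0 0.056; -.824 -.13 0.004 0 0 0.056; -.832 -.057 0.004 0 0 0.056; -.834 0.016 0.004 0 0 0.056; -.83 0.089 0.004 0 0 0.056
-.806 -.187 0.02 0 0 0.053; -.819 -.119 0.02 0 0 0.053; -.826 -.05 0.02 0 0 0.053; -.827 0.019 0.02 0 0 0.053; -.823 0.088 0.02 0 0 0.053; -.812 0.157 0.02 0 0 0.053; -.796 0.224 0.02 0 0 0.053; -.775 0.29 0.02 0 0 0.053; -.748 0.354 0.02 0 0 0.053; -.716 0.415 0.02 0 0 0.053
0.3 [0.03, 0.04, 0.03, 0.0, 0.01, 0.02, 0.03, 0.02, 0.01, 0.02, 0.01, 0.01, 0.01]
0.35 [0.01, 0.01, 0.01, 0.01, 0.01, 0.01, 0.01, 0.06, 0.07, 0.01, 0.01, 0.01, 0.01]
0.4 [0.01, 0.09, 0.08, 0.01, 0.08, 0.08, 0.07, 0.07, 0.07, 0.01, 0.01, 0.01, 0.0]
0.45 [0.01, 0.08, 0.08, 0.01, 0.07, 0.08, 0.01, 0.07, 0.07, 0.01, 0.08, 0.08, 0.08]
0.5 [0.01, 0.01, 0.01, 0.1, 0.1, 0.1, 0.07, 0.01, 0.01, 0.01, 0.01, 0.08, 0.0]
0.55 [0.1, 0.1, 0.18, 0.22, 0.23, 0.1, 0.09, 0.06, 0.05, 0.05, 0.04, 0.04, 0.0]
0.6 [0.1, 0.1, 0.19, 0.23, 0.23, 0.21, 0.09, 0.09, 0.08, 0.04, 0.06, 0.04, 0.01]
0.65 [0.1, 0.1, 0.0, 0.21, 0.22, 0.2, 0.05, 0.06, 0.06, 0.01, 0.04, 0.04, 0.01]
0.7 [0.07, 0.07, 0.01, 0.01, 0.01, 0.01, 0.01, 0.01, 0.01, 0.01, 0.09, 0.09, 0.06]
0.75 [0.01, 0.06, 0.01, 0.01, 0.01, 0.01, 0.01, 0.01, 0.16, 0.17, 0.09, 0.09, 0.06]
0.8 [0.01, 0.07, 0.08, 0.08, 0.08, 0.08, 0.08, 0.01, 0.17, 0.22, 0.17, 0.16, 0.06]
```

```bash
python3 -m creep '-.6 -.58 0 0 0 .056; -.65 -.53 0 0 0 .056; -.69 -.47 0 0 0 .056; -.73 -.41 0 0 0 .056; -.76 -.34 0 0 0 .056; -.79 -.27 0 0 0 .056; -.81 -.2 0 0 0 .056; -.82 -.13 0 0 0 .056; -.83 -.06 0 0 0 .056; -.83 .02 0 0 0 .056; -.83 .09 0 0 0 .056' 0
python3 -m creep '-.8 -.19 .02 0 0 .053; -.82 -.12 .02 0 0 .053; -.83 -.05 .02 0 0 .053; -.83 .02 .02 0 0 .053; -.82 .09 .02 0 0 .053; -.81 .16 .02 0 0 .053; -.8 .22 .02 0 0 .053; -.78 .29 .02 0 0 .053; -.75 .35 .02 0 0 .053; -.72 .42 .02 0 0 .053; 0 0 0 0 0 0'
python3 plan.py .434 -.2135 .14 -33 3
```

```text
clock: 1.2
position: [0.4206, 0.1992, 0.2132]
tool_rot: [-3.141, -0.0, 1.829]
wrist_force: [-0.5, 0.0, -0.2]
width: 0.0937
clock: 2.3
position: [0.4343, -0.2169, 0.2032]
tool_rot: [-3.141, 0.001, 0.993]
wrist_force: [-0.6, 0.7, 0.6]
width: 0.0936
[  0.4342784   -0.21694742   0.20316955 -33.07799924]
0.018 -.014 0.421 0 0 0; 0.018 -.014 0.421 0 0 0; 0.018 -.014 0.421 0 0 0
```

```bash
python3 -m creep '.05 -.04 .7 0 0 0; 0 0 .7 0 0 0; 0 0 .7 0 0 0; 0 0 .5 0 0 0; 0 0 .5 0 0 0; 0 0 .38 0 0 0; 0 0 0 0 0 0'
python3 - <<'E'
from h import *
p,d=viewer.snapshot("scene");cv2.imwrite("pics/s1.png",cv2.resize(p[160:330,240:440],None,fx=4,fy=3.5))
from plan import *; print(state()[0])
E
```

```text
clock: 3.0
position: [0.4322, -0.2076, 0.0267]
tool_rot: [-3.135, -0.001, 1.001]
wrist_force: [-0.6, 0.2, 0.4]
width: 0.0944
[ 4.33420989e-01 -2.08593399e-01  2.83889588e-02 -3.26630020e+01]
```

View pics/s1.png

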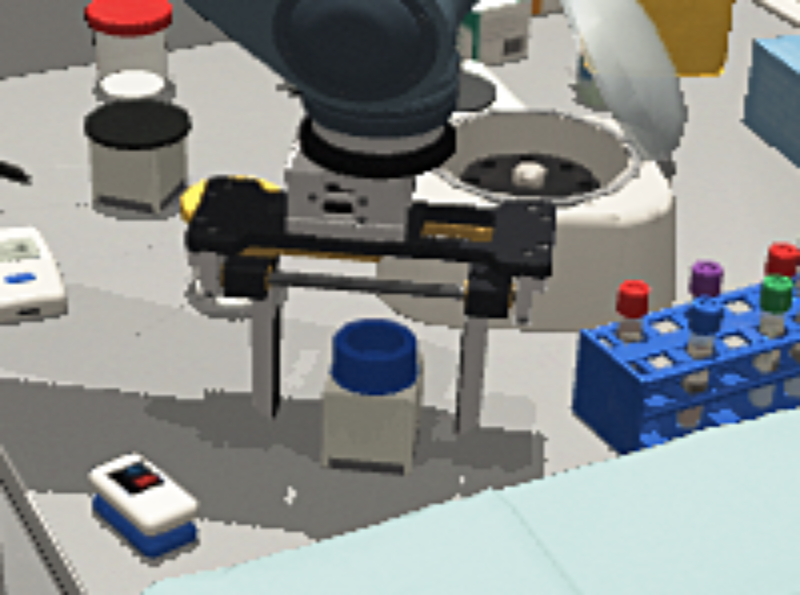

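```bash
python3 -m creep '-.08 .06 0 0 0 0; 0 0 0 0 0 0; 0 0 0 0 0 0'
python3 - <<'E'
from h import *
from plan import *; s,_=state();print(s)
a=np.radians(s[3]);Y=np.array([np.cos(a),np.sin(a),0])
for k in(-.0505,.0505):print(proj("scene",np.r_[s[:2],.021]+k*Y),proj("scene",np.r_[s[:2],.021]+k*Y)*[4,3.5]-[960,560])
p,d=viewer.snapshot("scene");cv2.imwrite("pics/s2.png",cv2.resize(p[160:330,240:440],None,fx=4,fy=3.5))
E
```

```text
clock: 3.35
position: [0.4355, -0.2157, 0.0306]
tool_rot: [3.139, 0.0, 1.0]
wrist_force: [-0.3, -0.9, -0.2]
width: 0.0938
[ 4.35525379e-01 -2.15734018e-01  3.06496057e-02 -3.27262904e+01]
[[310.40387475 277.92143935]] [[281.61549899 412.72503773]]
[[358.57938148 282.33402443]] [[474.31752592 428.16908551]]
```

View pics/s2.png

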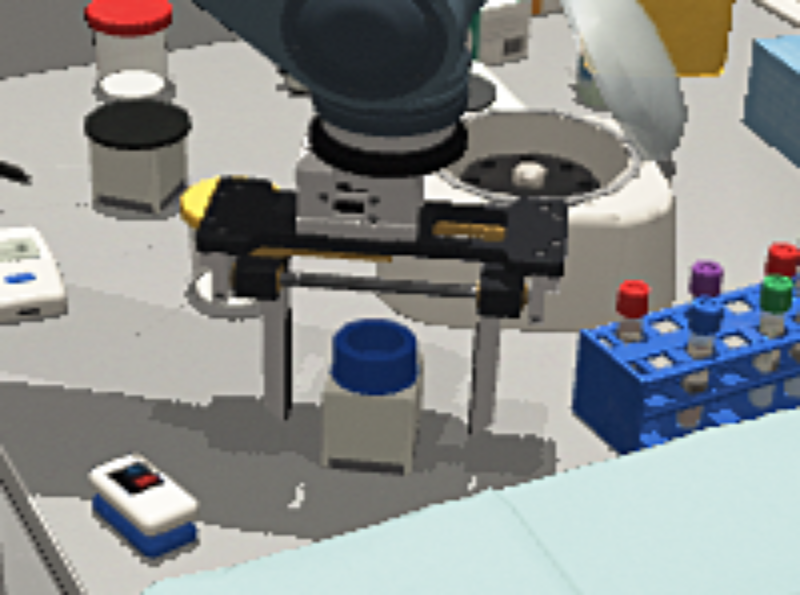

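```bash
python3 -m creep '0 0 0 0 0 0; 0 0 0 0 0 0; 0 0 0 0 0 0; 0 0 0 0 0 0; 0 0 0 0 0 0; 0 0 0 0 0 0' 1 35; python3 -m creep '0 0 0 0 0 0; 0 0 0 0 0 0; 0 0 0 0 0 0;0 0 0 0 0 0' 1 50
```

```text
clock: 4.0
position: [0.4347, -0.215, 0.0294]
tool_rot: [-3.141, 0.0, 1.0]
wrist_force: [-1.1, 0.1, 1.0]
width: 0.0495
clock: 4.4
position: [0.4346, -0.215, 0.0294]
tool_rot: [-3.141, 0.0, 1.0]
wrist_force: [-0.4, 0.7, 0.5]
width: 0.046
```

```bash
python3 -m creep '0 0 -.5 0 0 0; 0 0 -.8 0 0 0; 0 0 -.8 0 0 0; 0 0 -.8 0 0 0; 0 0 -.5 0 0 0; 0 0 0 0 0 0; 0 0 0 0 0 0'
python3 - <<'E'
from plan import *
print(state()[0]);e=plan(.43,.0925,.2,-7.3,8);plan(.62,.0925,.18,-7.3,5,e)
E
```

```text
clock: 5.1
position: [0.4345, -0.2148, 0.1986]
tool_rot: [-3.141, -0.0, 1.0]
wrist_force: [-0.0, -0.4, -1.5]
width: 0.0457
[  0.43447639  -0.21484193   0.19856162 -32.72553306]
0.64 -.425 -.004 0 0 -.035; 0.663 -.389 -.004 0 0 -.035; 0.683 -.351 -.004 0 0 -.035; 0.702 -.313 -.004 0 0 -.035; 0.718 -.273 -.004 0 0 -.035; 0.732 -.233 -.004 0 0 -.035; 0.744 -.192 -.004 0 0 -.035; 0.754 -.151 -.004 0 0 -.035
0.097 0.754 0.08 0 0 0; 0.097 0.754 0.08 0 0 0; 0.097 0.754 0.08 0 0 0; 0.097 0.754 0.08 0 0 0; 0.097 0.754 0.08 0 0 0
```

```bash
python3 -m creep '.64 -.42 0 0 0 -.035; .66 -.39 0 0 0 -.035; .68 -.35 0 0 0 -.035; .7 -.31 0 0 0 -.035; .72 -.27 0 0 0 -.035; .73 -.23 0 0 0 -.035; .74 -.19 0 0 0 -.035; .75 -.15 0 0 0 -.035; 0 0 0 0 0 0'; python3 -m creep '.1 .75 .08 0 0 0; .1 .75 .08 0 0 0; .1 .75 .08 0 0 0; .1 .75 .08 0 0 0; .1 .75 .08 0 0 0; 0 0 0 0 0 0; 0 0 0 0 0 0;0 0 0 0 0 0'
python3 - <<'E'
from plan import *;from h import *
print(state()[0])
for n in("scene","top"):
    p,d=viewer.snapshot(n);cv2.imwrite(f"pics/{n}2.png",p);np.save(n+"2.npy",d)
a=cv2.imread("pics/scene2.png")[90:230,270:430];b=cv2.imread("pics/top2.png")[100:240,210:370]
cv2.imwrite("pics/v2.png",np.hstack([cv2.resize(a,(400,350)),cv2.resize(b,(400,350))]))
E
```

```text
clock: 6.0
position: [0.4292, 0.0945, 0.1964]
tool_rot: [-3.136, -0.0, 1.446]
wrist_force: [0.6, -0.5, -1.1]
width: 0.0456
clock: 6.8
position: [0.6191, 0.091, 0.1781]
tool_rot: [-3.139, 0.0, 1.439]
wrist_force: [-0.7, -0.1, -0.6]
width: 0.0455
[ 0.6190747   0.09101293  0.17812552 -7.55331747]
```

View pics/v2.png

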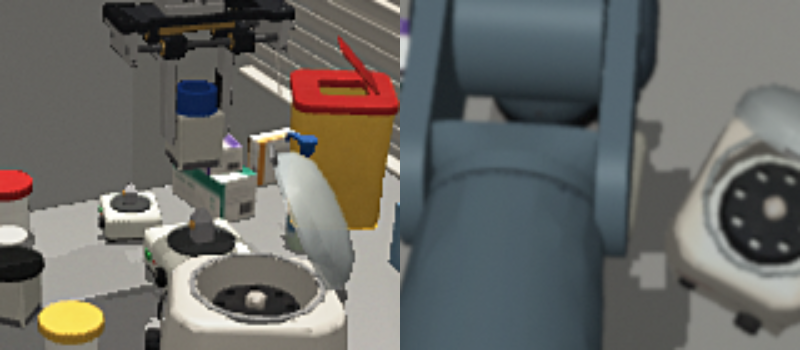

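The scene view shows the attachment held upright, cup at crop (197,95), with the drive below it at crop (202,225). The arm hides the mixer in the top view. I'll compare block and drive positions in the scene camera only.

Run:
```python
from h import *
from plan import state
s=cv2.imread("pics/scene2.png").astype(int);d=np.load("scene2.npy");c=cloud("scene",d)
S,_=state();foot=S[2]-.0294
m=(s[...,0]-s[...,2]>60);r=np.zeros(m.shape,bool);r[115:150,330:370]=1
P=c[m&r&(d>0)];top=P[P[:,2]>P[:,2].max()-.006];print("cup",P[:,2].max(),foot+.08)
k,_=cv2.findContours((m&r).astype(np.uint8),0,1);k=max(k,key=cv2.contourArea)[:,0];x,y,w,h=cv2.boundingRect(k);print(x,y,w,h)
# silhouette cup: left/right extremes midpoint column at rim level
(xc,yc),rad=cv2.minEnclosingCircle(top[:,:2].astype(np.float32));print("rim circle",xc,yc,rad,"TCP",S)
# drive in scene0 and scene2
for nm in("scene0","scene2"):
    im=cv2.imread(f"pics/{nm}.png");q=cloud("scene",np.load(nm+".npy"))
    r=np.zeros(m.shape,bool);r[168:192,342:362]=1
    t=r&(q[...,2]>.060)&(q[...,2]<.09)&(q[...,0]>.6)&(q[...,0]<.66)&(q[...,1]>.07)&(q[...,1]<.115)
    v,u=np.nonzero(t);P=q[t];print(nm,len(P),u.min(),u.max(),v.min(),v.max())
    for vv in range(v.min(),v.max()+1):print(vv,u[v==vv].min(),u[v==vv].max(),P[v==vv].mean(0).round(4))
for pt in([.636,.0925],[.634,.091]):
  print([proj("scene",pt+[z]).round(1).tolist() for z in(.054,.078,.088)])
a=cv2.imread("pics/scene0.png")[160:200,325:375];b=cv2.imread("pics/scene2.png")[160:200,325:375]
cv2.imwrite("pics/d.png",np.hstack([cv2.resize(x,None,fx=8,fy=8,interpolation=0) for x in(a,b)]))
```

```text
cup 0.23221723669437783 0.22998502514801
341 122 16 6
rim circle 0.618306040763855 0.08772056549787521 0.022914981469511986 TCP [ 0.61944904  0.09129458  0.17938503 -7.53244046]
scene0 103 345 355 173 185
173 349 351 [0.6352 0.0983 0.0877]
174 348 350 [0.6304 0.0948 0.0873]
175 347 353 [0.6309 0.09   0.0864]
176 346 353 [0.6292 0.0896 0.084 ]
177 346 354 [0.6299 0.0878 0.0818]
178 346 355 [0.6305 0.0859 0.0796]
179 345 355 [0.6293 0.0863 0.0767]
180 346 355 [0.63   0.0845 0.0744]
181 346 355 [0.6302 0.0846 0.0713]
182 346 355 [0.6308 0.0856 0.0678]
183 346 355 [0.6305 0.0847 0.0653]
184 347 355 [0.6313 0.0832 0.0628]
185 348 352 [0.6281 0.0812 0.0615]
scene2 102 345 355 173 185
173 350 350 [0.6338 0.0957 0.0892]
174 348 352 [0.6304 0.0911 0.089 ]
175 347 353 [0.6306 0.0895 0.0868]
176 346 353 [0.6289 0.0889 0.0844]
177 346 354 [0.6307 0.0892 0.081 ]
178 346 355 [0.6303 0.0856 0.0797]
179 345 355 [0.628  0.0838 0.0781]
180 346 355 [0.6292 0.0831 0.0752]
181 346 355 [0.6306 0.0853 0.0709]
182 346 355 [0.6304 0.0848 0.0682]
183 346 355 [0.6307 0.0852 0.065 ]
184 347 355 [0.6313 0.0832 0.0629]
185 348 352 [0.6286 0.0821 0.0609]
[[[350.8, 185.1]], [[351.1, 177.1]], [[351.3, 173.7]]]
[[[350.4, 185.5]], [[350.7, 177.5]], [[350.9, 174.1]]]
```

View pics/d.png

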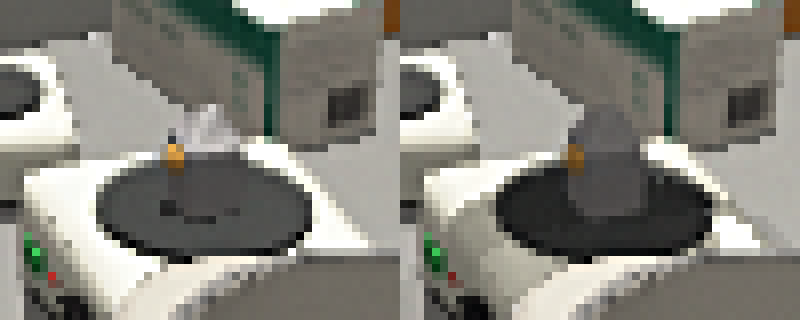

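```bash
python3 -m creep '.06 .33 0 0 0 -.003; 0 0 .4 0 0 0; 0 0 .4 0 0 0; 0 0 .3 0 0 0; 0 0 0 0 0 0; 0 0 0 0 0 0; 0 0 0 0 0 0'
python3 - <<'E'
from plan import *;from h import *
s,o=state();print(s,o["wrist_force"],o["moment"])
p,d=viewer.snapshot("scene");np.save("s3.npy",d);cv2.imwrite("pics/s3f.png",p)
cv2.imwrite("pics/s3.png",cv2.resize(p[110:210,300:420],None,fx=6,fy=6,interpolation=0))
plan(.636,.092,.124,-7.3,1)
E
```

```text
clock: 7.6
position: [0.638, 0.0922, 0.126]
tool_rot: [3.139, -0.0, 1.444]
wrist_force: [0.6, -0.5, -0.8]
width: 0.0457
[ 0.6379744   0.09224623  0.12597054 -7.24946584] [ 0.61300549 -0.46716303 -0.83679815] [-0.04747944  0.0780435  -0.01764869]
-.01 -.04 0.04 0 0 0
```

View pics/s3.png

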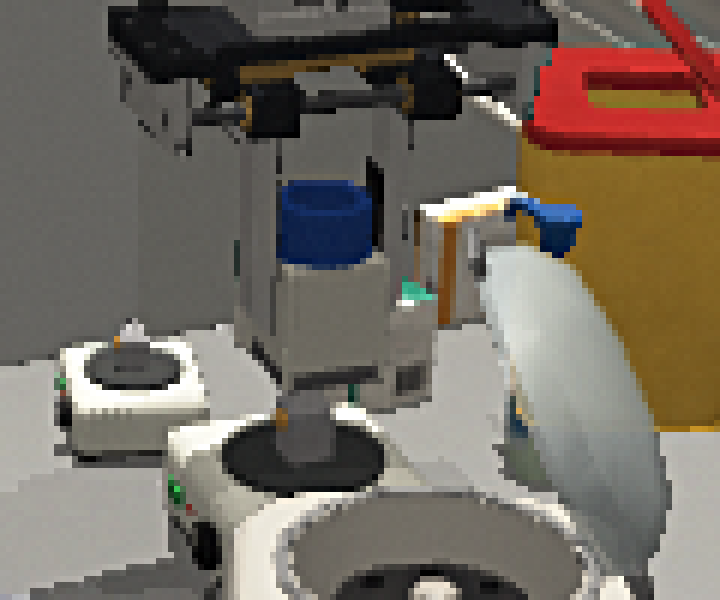

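Run:
```python
from h import *
from plan import state
s,_=state();d=np.load("s3.npy");q=cloud("scene",d);im=cv2.imread("pics/s3f.png").astype(int)
m=(im[...,0]-im[...,2]>50);m[:135]=0;m[160:]=0;m[:,:340]=0;m[:,370:]=0
v,u=np.nonzero(m)
for vv in range(v.min(),v.max()+1):
    P=q[m][v==vv];print(vv,u[v==vv].min(),u[v==vv].max(),P.mean(0).round(4))
for z in(.176,.155):print("expect cup axis",proj("scene",[s[0],s[1],z]))
P=q[m];f=s[2]-.0294
T=P[abs(P[:,2]-(f+.08))<.004];print(len(T),cv2.minEnclosingCircle(T[:,:2].astype(np.float32)),f+.08,P[:,2].max())
# white block rows
for vv in range(156,176):
    t=(q[vv,:,2]>.09)&(q[vv,:,1]<.12)&(q[vv,:,0]>.59)&(q[vv,:,0]<.68);t[:335]=0;t[380:]=0
    uu=np.nonzero(t)[0];print(vv,uu.min() if len(uu) else 0,uu.max() if len(uu) else 0, q[vv][t][:,2].mean().round(3) if len(uu) else 0)
```

```text
140 349 358 [0.6452 0.1055 0.1775]
141 347 359 [0.6426 0.1032 0.176 ]
142 347 360 [0.6009 0.0237 0.2109]
143 347 361 [0.6426 0.0974 0.1727]
144 347 361 [0.6397 0.092  0.1725]
145 347 361 [0.6315 0.0771 0.177 ]
146 347 361 [0.631  0.076  0.1748]
147 347 361 [0.6314 0.0764 0.1718]
148 347 361 [0.6316 0.0766 0.169 ]
149 347 360 [0.6303 0.0766 0.1664]
150 347 361 [0.6319 0.0767 0.1634]
151 347 361 [0.6327 0.0778 0.16  ]
152 347 361 [0.6319 0.0761 0.1581]
153 347 359 [0.6294 0.0767 0.1555]
154 352 355 [0.6279 0.0711 0.1553]Traceback (most recent call last):
  File "<stdin>", line 7, in <module>
    return umr_minimum(a, axis, None, out, keepdims, initial, where)
ValueError: zero-size array to reduction operation minimum which has no identity
```

Run:
```python
from h import *
from plan import state
s,_=state()
print(s)
for z in(.176,.155,.1):print("expect block axis",z,proj("scene",[s[0],s[1],z]))
for z in(.088,.078,.054):print("expect drive",z,proj("scene",[.636,.0925,z]))
q=cloud("scene",np.load("s3.npy"));
P=q[135:160,340:370].reshape(-1,3);T=P[(abs(P[:,2]-(s[2]+.0506))<.004)&(P[:,1]>.05)&(P[:,1]<.13)];print(len(T),cv2.minEnclosingCircle(T[:,:2].astype(np.float32)))
im=cv2.imread("pics/s3f.png")
for vv in(158,162,166,170,173):print(vv,im[vv,340:372].mean(-1).astype(int))
```

```text
[ 0.63806291  0.09222306  0.12601921 -7.25204001]
expect block axis 0.176 [[353.45300957 142.81577869]]
expect block axis 0.155 [[353.10694148 150.35681945]]
expect block axis 0.1 [[352.22586642 169.55599773]]
expect drive 0.088 [[351.30053411 173.73854407]]
expect drive 0.078 [[351.14813657 177.11761827]]
expect drive 0.054 [[350.78687481 185.12778847]]
121 ((0.636023223400116, 0.08773070573806763), 0.034987058490514755)
158 [ 85  79  92  92  95  64  97  94 105 100 102 104 101 101 103 102 104 103
 105 104 101 102 103 106  97  88  85 128 115 115 132  64]
162 [104  87  90  92  93  66  96 101 105  97 104 102 102 102 101 104 102 101
 102 102 102 102 102 103  99 123 126 116 118 120 119 122]
166 [102 104  68  98  98  95  96 101 104 104 104 102 104 102 103 103 102 103
 104 104 103 103 101 104 104 105 107 108 109 108 112 109]
170 [178 183 183 102  28  66 100 106 105 103 104 103 104 105 106 105 108 108
 110 112 110 112  91 105  95 106 112 120 108  91  86 101]
173 [175 176 175 177 187 143  23 110  92  43  43  40  40  39  38  35  35  35
  40  37  53  73  73  73 121 117  37  54  47  48  71 102]
```

```bash
python3 -m creep '.01 -.04 0 0 0 0; 0 0 .12 0 0 0; 0 0 .12 0 0 0; 0 0 .12 0 0 0; 0 0 0 0 0 0; 0 0 0 0 0 0'
python3 -m creep '0 0 .08 0 0 0; 0 0 0 0 0 0'
python3 -m creep '0 0 .08 0 0 0; 0 0 0 0 0 0'
```

```text
clock: 8.25
position: [0.6351, 0.093, 0.1059]
tool_rot: [-3.141, 0.0, 1.444]
wrist_force: [0.1, 1.3, -1.1]
width: 0.0455
clock: 8.45
position: [0.6351, 0.093, 0.102]
tool_rot: [-3.141, 0.0, 1.444]
wrist_force: [0.1, 0.5, -1.4]
width: 0.0456
clock: 8.65
position: [0.6346, 0.0932, 0.0981]
tool_rot: [-3.14, -0.0, 1.444]
wrist_force: [-1.9, 0.7, -0.5]
width: 0.0454
```

```bash
python3 -m creep '0 0 .06 0 0 0; 0 0 0 0 0 0'
python3 -m creep '0 0 .06 0 0 0; 0 0 0 0 0 0'
python3 - <<'E'
from bench import arm
o=arm.observe();print(o["wrist_force"],o["moment"])
E
```

```text
clock: 8.85
position: [0.6343, 0.0931, 0.0948]
tool_rot: [-3.139, 0.0, 1.444]
wrist_force: [-4.4, -0.4, 0.2]
width: 0.0457
clock: 9.05
position: [0.6338, 0.0931, 0.0907]
tool_rot: [-3.138, 0.0, 1.444]
wrist_force: [-3.9, 0.6, -4.1]
width: 0.0455
[-3.87821988  0.57775743 -4.11822713] [0.04484461 0.92534777 0.01425022]
```

```bash
python3 -m creep '0 0 0 0 0 0; 0 0 0 0 0 0'; python3 -m creep '0 0 .04 0 0 0; 0 0 0 0 0 0'
python3 - <<'E'
from plan import *;from h import *
s,o=state();print(s,o["wrist_force"],o["moment"])
p,d=viewer.snapshot("scene");cv2.imwrite("pics/s4f.png",p);np.save("s4.npy",d)
cv2.imwrite("pics/s4.png",cv2.resize(p[110:210,300:420],None,fx=6,fy=6,interpolation=0))
E
```

```text
clock: 9.25
position: [0.6343, 0.093, 0.0913]
tool_rot: [-3.139, 0.0, 1.444]
wrist_force: [-4.3, 1.4, -3.2]
width: 0.0459
clock: 9.45
position: [0.6346, 0.0931, 0.0898]
tool_rot: [-3.14, 0.0, 1.444]
wrist_force: [-4.7, 0.5, -3.4]
width: 0.0458
[ 0.63463564  0.09306065  0.08983285 -7.253985  ] [-4.73878557  0.52649772 -3.38044358] [0.0850006  1.0846768  0.00126255]
```

View pics/s4.png

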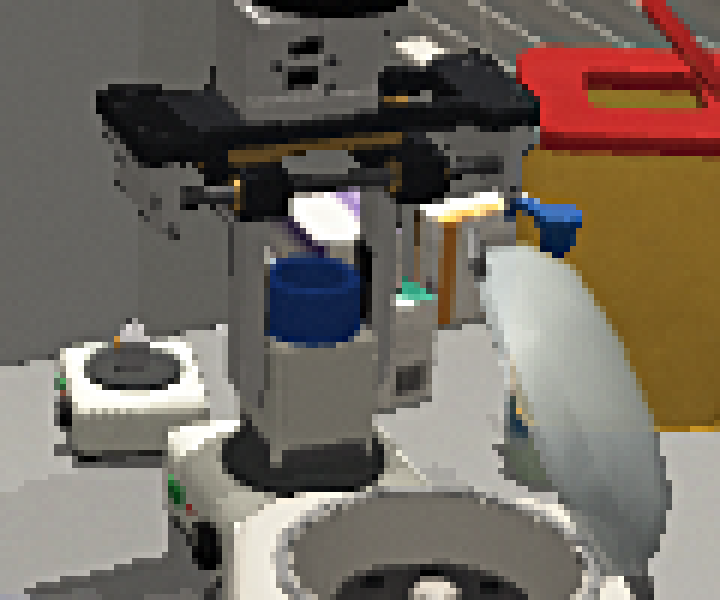

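```bash
python3 -m creep '0 0 .04 0 0 0; 0 0 0 0 0 0'; python3 -m creep '0 0 .04 0 0 0; 0 0 0 0 0 0';  python3 -m creep '0 0 .04 0 0 0; 0 0 0 0 0 0'
```

```text
clock: 9.7
position: [0.6346, 0.0931, 0.0874]
tool_rot: [-3.14, 0.0, 1.444]
wrist_force: [-3.6, 0.8, -5.2]
width: 0.0458
clock: 9.9
position: [0.6353, 0.0929, 0.086]
tool_rot: [3.141, 0.0, 1.444]
wrist_force: [-2.8, -0.1, -6.1]
width: 0.0456
clock: 10.1
position: [0.636, 0.0929, 0.0845]
tool_rot: [3.14, -0.0, 1.444]
wrist_force: [-1.9, 0.2, -5.1]
width: 0.046
```

```bash
python3 -m creep '0 0 .03 0 0 0; 0 0 0 0 0 0'; python3 -m creep '0 0 .03 0 0 0; 0 0 0 0 0 0';  python3 -m creep '0 0 .03 0 0 0; 0 0 0 0 0 0'
```

```text
clock: 10.3
position: [0.636, 0.0929, 0.0837]
tool_rot: [3.14, -0.0, 1.444]
wrist_force: [-2.7, 0.6, -1.1]
width: 0.0458
clock: 10.5
position: [0.636, 0.093, 0.0834]
tool_rot: [3.14, 0.0, 1.444]
wrist_force: [-4.9, 0.4, 6.2]
width: 0.0456
clock: 10.7
position: [0.6361, 0.093, 0.0834]
tool_rot: [3.141, 0.0, 1.444]
wrist_force: [-8.6, -0.4, 14.8]
width: 0.0457
```

```bash
python3 -m creep '0 0 .03 0 0 0; 0 0 0 0 0 0; 0 0 0 0 0 0'; python3 -m creep '0 0 -.04 0 0 0; 0 0 -.04 0 0 0; 0 0 0 0 0 0'
python3 - <<'E'
from plan import *;from h import *
s,o=state();print(s,o["wrist_force"],o["moment"])
p,d=viewer.snapshot("scene");cv2.imwrite("pics/s5f.png",p)
cv2.imwrite("pics/s5.png",cv2.resize(p[110:210,300:420],None,fx=6,fy=6,interpolation=0))
E
```

```text
clock: 11.0
position: [0.6361, 0.0929, 0.0834]
tool_rot: [3.141, 0.0, 1.445]
wrist_force: [-13.6, -1.1, 20.6]
width: 0.0458
clock: 11.3
position: [0.636, 0.093, 0.0835]
tool_rot: [3.14, -0.0, 1.444]
wrist_force: [-2.8, -0.3, 3.6]
width: 0.0456
[ 0.63600713  0.09296486  0.08345983 -7.25409686] [-2.83460316 -0.3214466   3.61437336] [0.00801316 0.84507144 0.00991011]
```

View pics/s5.png

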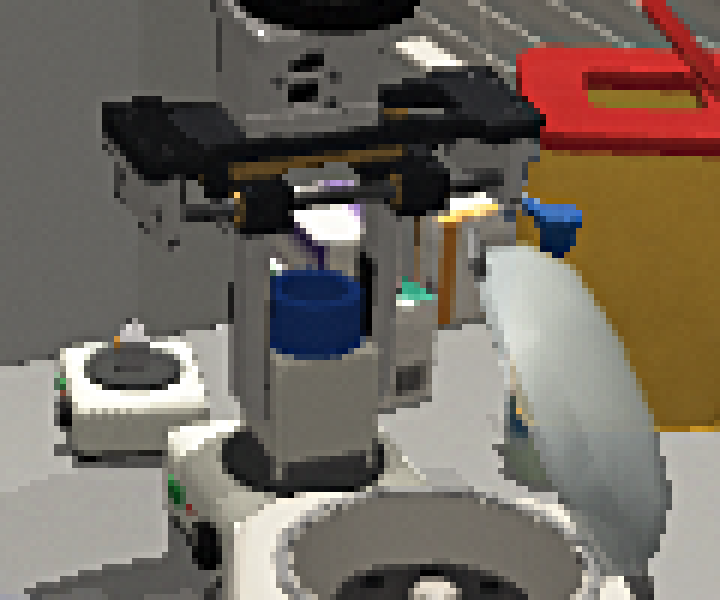

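```bash
python3 -m creep '0 0 0 0 0 0; 0 0 0 0 0 0; 0 0 0 0 0 0; 0 0 0 0 0 0; 0 0 0 0 0 0; 0 0 0 0 0 0' 0; python3 -m creep '0 0 -.3 0 0 0; 0 0 -.5 0 0 0; 0 0 -.8 0 0 0; 0 0 -.8 0 0 0; 0 -.8 -.4 0 0 0; 0 -.8 0 0 0 0; 0 -.8 0 0 0 0; 0 -.8 0 0 0 0; 0 -.8 0 0 0 0; 0 -.4 0 0 0 0; 0 0 0 0 0 0; 0 0 0 0 0 0'
python3 - <<'E'
from h import *
for n in("scene","top"):
    p,d=viewer.snapshot(n);cv2.imwrite(f"pics/{n}6.png",p);np.save(n+"6.npy",d)
a=cv2.imread("pics/scene6.png");b=cv2.imread("pics/top6.png")[130:210,240:330]
cv2.imwrite("pics/v6.png",np.hstack([cv2.resize(a[130:210,300:390],(400,355)),cv2.resize(b,(400,355))]))
q=cloud("scene",np.load("scene6.npy"));i=a.astype(int);m=(i[...,0]-i[...,2]>50);m[:150]=0;m[175:]=0;m[:,:335]=0;m[:,370:]=0
P=q[m];print(np.sort(P[:,2])[::-1][:40:3]); 
q=cloud("top",np.load("top6.npy"));P=q[140:200,250:315].reshape(-1,3);P=P[P[:,2]<.5];T=P[P[:,2]>.12];print(len(T),np.median(T[:,2]),cv2.minEnclosingCircle(T[:,:2].astype(np.float32)) if len(T) else 0)
S=P[(P[:,2]>.1)&(P[:,2]<.118)];print(len(S),np.median(S[:,2]),cv2.minAreaRect((S[:,:2]*1000).astype(np.float32)) if len(S) else 0)
E
```

```text
clock: 11.95
position: [0.6353, 0.093, 0.0824]
tool_rot: [3.141, 0.0, 1.444]
wrist_force: [-1.3, 0.3, 0.7]
width: 0.0904
clock: 13.15
position: [0.4178, 0.1208, 0.2237]
tool_rot: [3.139, -0.0, 1.444]
wrist_force: [0.4, 0.0, -0.0]
width: 0.0939
[0.13761737 0.13656943 0.13633781 0.13614327 0.13567285 0.13544764
 0.1353291  0.13522067 0.13517533 0.13504939 0.13497123 0.13474967
 0.13452976 0.13435699]
227 0.13382618786807632 ((0.638640284538269, 0.09385926276445389), 0.02156086638569832)
281 0.11254685942103104 ((639.427734375, 93.50374603271484), (46.048519134521484, 47.59133529663086), 83.5650863647461)
```

View pics/v6.png

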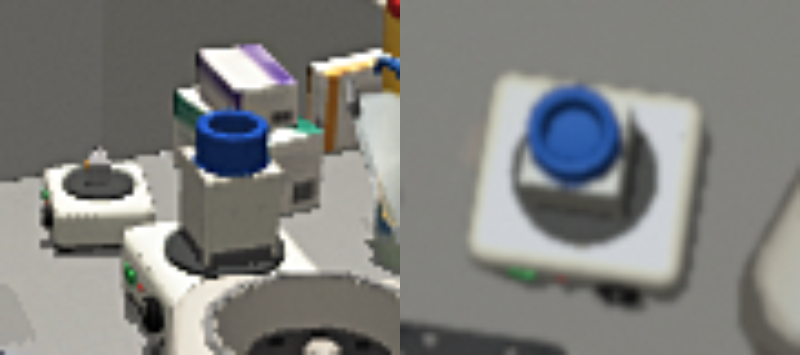

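The rim measures 0.134 m, which is home height (54 + 80 mm). The attachment stands upright and square on the plate, and the gripper is clear.

Run:
```python
from bench import ticket
print(ticket.close_job())
```

```text
the job is handed in; nothing more can be done
None
```

The blue-cup attachment is on the larger mixer's square drive, pressed fully home, and the job is handed in at about 13.3 s on the robot clock. I gripped it by its flat sides, turned it to line up with the drive, and lowered it in small steps. I then pressed to about 20 N, eased off, opened the gripper and backed away.

**Seating checks:**
- **Height:** the tool stopped at z = 0.0834 m, the height I expected for home. After release, the top camera put the cup rim at 0.134 m (54 + 80 mm).
- **Ball:** the sideways push from the spring ball rose to about 4.7 N, then dropped just before the seat. That fits it clicking into the dimple, but I could not read the ball joint directly.
- **Position:** the attachment stands upright and square on the plate in both views.
- **Other attachment:** my path stayed well above the black-plate one. I made no final measurement of it.

**Readings that disagreed:**
- The two cameras differed by 3 to 4 mm on where the attachment stood, so I used a middle value and checked contact forces on the way down.
- The last top-camera fix puts the seated attachment about 3 mm further back (+x) than the tool position did.
- The vertical wrist force read −3 to −6 N while the attachment slid past the ball, where I expected a positive push. It turned clearly positive only at the seat.

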